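# Nudge the brass blank into the engraving nest and swing the keeper over it

### The job

With the fingertips, push (never lift or carry) the brass disc across the fixture plate until it drops flat into the round nest. Then push the red knob to swing the keeper arm all the way round over the disc until it meets its stop, and move clear. Leave the dark steel disc, the white pot and the glue tube where they are.

Things in the scene. Friction and masses are not known exactly. Their poses are not given: they have to be found in the camera images.
- fixture: engraving fixture fixed to the table: square grey plate 200 x 200 x 24 mm. Origin: centre of its underside on the table (z = 0), so its top is at z = 24 mm. Its x axis points away from the robot at yaw 0 (yaw varies up to 0.3 rad either way), y to the left. It has a round nest at (30, 0) mm and a keeper arm.
- nest (a point): centre of the nest's black floor, 10 mm below the plate's top; axes as the fixture's. The nest is 49 mm across with a 1 mm chamfer. A dark steel stop rim, 3.5 mm high, 6 mm thick, stands round its far side (75 degrees either side of fixture +x), in line with the nest's wall, so a disc pushed in from the near side (-x) is caught there.
- pivot (a point): axis of the keeper arm, at plate-top height, at (30, -62) mm in the fixture's frame, i.e. 62 mm to the right of the nest
- keeper (a joint): angle of the steel keeper arm about its vertical pivot, rad: 0 = at its stop, arm over the nest's centre (fixture +y); grows clockwise from above, 1.57 = pointing along fixture +x; 1.9 = other stop; starts at 1.2 to 1.8. Friction (about 1 N at the knob) keeps it where left. Arm 16 mm wide, 82 mm long, 5 to 11 mm above the plate, clear of the rim and a seated disc.
- keeper_knob (a point): centre of the top of the red upright knob on the keeper arm (14 mm across, rising from 11 to 33 mm above the plate), 62 mm from the pivot
- brass_blank: loose yellow brass disc, 44 mm across, 8 mm thick, 70 to 140 g; origin at the centre of its underside, z axis up. It starts lying flat on the near part of the plate, left or right of the middle, about 90 mm from the nest's centre. Seated in the nest its origin is at the nest point and its top lies 2 mm below the plate's top.
- steel_blank: loose dark steel disc of the same size (44 x 8 mm, about 100 g), lying on the near part of the plate on the other side of the middle; origin at the centre of its underside. Stays where it is.
- paint_pot: closed round white pot, 90 mm across, 32 mm high, standing loose on the table left of the fixture; origin at the centre of its underside. Stays where it is.
- glue_tube: blue glue tube, 42 x 146 x 28 mm, lying loose on the table right of the fixture; origin at the centre of its underside. Stays where it is.
Things that resemble listed ones, but are neither listed nor needed, are in the scene too. What is meant by the brass_blank is not blue, green or pink, and is the smaller of those in its own colour.

How it is judged (in metres and radians):
On the way, in this order (a step that is already met when the one before it is completed fails the run):
1. the brass disc lies flat on the nest's floor, the keeper still open (z of brass_blank in the frame of nest below 0.0025 m and horizontal distance between brass_blank and nest below 0.004 m and angle between brass_blank's own z axis and vertical below 0.06 rad and value of joint keeper above 0.6 rad), for 0.2 s.
2. the keeper arm is swung over the disc to its stop (value of joint keeper below 0.15 rad), for 0.2 s.
At the end, for the whole second after the job is handed in: The brass disc lies flat and at rest on the nest's floor (within 2.5 mm of it in height, 4 mm of its centre, 0.06 rad of level), the keeper is within 0.15 rad of its stop over it; the steel disc is within 20 mm and the pot and tube within 30 mm of where they stood (z of brass_blank in the frame of nest between -0.0025 and 0.0025 m and horizontal distance between brass_blank and nest below 0.004 m and angle between brass_blank's own z axis and vertical below 0.06 rad and value of joint keeper below 0.15 rad and linear speed of brass_blank below 0.01 m/s and distance of steel_blank from where it was at the start of the episode below 0.02 m and distance of each of paint_pot, glue_tube from where it was at the start of the episode below 0.03 m); the robot touches nothing.
It fails at once if the brass disc is lifted off the plate (more than 5 mm) (height (world z) of brass_blank above 0.029 m).
It fails at once if the steel disc is lifted (more than 5 mm) or shoved more than 20 mm (height (world z) of steel_blank above 0.029 m or distance of steel_blank from where it was at the start of the episode above 0.02 m).
It fails at once if the pot or the glue tube is moved more than 30 mm (distance of any of paint_pot, glue_tube from where it was at the start of the episode above 0.03 m).
It also fails if it takes over 51 s, if anything falls off the work surface, if the arm or the gripper's body presses on something with over 40 N, if the wrist force passes 120 N, or if a joint passes its speed limit or range.

### The arm

A 7-joint arm with a two-finger parallel gripper is mounted at the origin on a cart in front of the work surface, level with it; the furniture and walls round the work are solid. World frame = base frame: x ahead of the robot, y to its left, z up, the work surface at z = 0. Lengths are in mm, angles in degrees, forces in N, time in s.
With the tool pointing down it reaches from about 425 to 950 mm from the base axis. Payload 16.7 kg.
Tool frame: the origin (TCP) lies midway between the tips of the shut fingers; the grasp point (between the pads) lies 19 mm behind it; z points along the fingers, y is the line along which they close (so a half turn about z gives the same grasp; the last joint's range is limited). The gripper opens to 94 mm and grips with 3 to 60 N. Pads are 16 mm wide; open, the fingers measure 119 mm over their backs; the gripper's body (75 mm by 177 mm) begins 78 mm behind the grasp point.
Start: joints at [-76.69, 24.414, 4.234, 92.017, -1.954, 63.644, -3.845], TCP at [251.499, 626.355, 176.767] pointing down, gripper open.
Joint ranges: [-163.25, 163.25], [-28.42, 122.38], [-70.27, 78.77], [12.13, 141.07], [-58.53, 238.53], [9.26, 117.41], [-156.51, 156.51]. Speed limits (degrees/s): [108.29, 108.29, 136.94, 136.94, 172.46, 172.46, 172.46].

### API

Orientations are given as a 3x3 rotation matrix whose columns are the frame's x, y, z axes.
In Python, from cell import bot, viewer gives the robot as it stands. Calls block until the motion is done:
- bot.movep(position, orientation): joint-space move of the TCP to a pose.
- bot.movel(position, frame=None, max_speed=150, contact_N=None): straight line of the TCP; frame=None keeps the orientation; max_speed is the mean speed in mm/s. With contact_N (N) it stops when the force on the tool has changed by that much, and returns True; else False.
- bot.move_j(angles): joint-space move.
- bot.gripper_to(opening, effort=None): finger opening in mm; effort is the grip in N (None keeps the last); returns when the fingers have stopped.
- bot.dwell(seconds).
- bot.inverse_kinematics(position, orientation): joint angles nearest the present ones, or None.
- bot.sense(): the state.
- viewer.get_image(name): name is "scene" or "top"; returns (picture, depth): 420x560x3 uint8, red, green, blue; 420x560 float32, mm along the optical axis (not along the pixel's ray), 0 where there is no reading.
- viewer.camera_model(name): a dict with "camera_matrix" (3x3 intrinsics, pixels), "position" and "orientation" of the camera in the world. Camera axes: x right, y down, z forward; pixel columns grow to the right and rows downward; lengths in mm; the calibration is good to about 2 mm. A picture is of the moment at which its call begins. camera_model takes no time and is no camera call.
A pose or a line that the arm cannot do raises bot.IKError and nothing moves.
- bot.finish_job(): hands the job in; it is judged then, once.
The state is a dict: "clock": time; "q": joint angles; "joint_vel": joint speeds; "joint_efforts": joint torques, N m; "position": TCP position; "tool_rot": TCP orientation; "ft_force": force on the tool from outside, world axes, zero at the start; "wrist_torque": the same for the moment, N m; "gripper_width": finger opening in mm; "finger_force": force on a finger pad.
Only numpy, scipy, OpenCV 4.12 (cv2) and the standard library are available. Lean on these libraries where they do the work, as an engineer would, in place of code of your own. Each camera call takes 0.05 s, during which the arm holds its last target. There are 200 camera calls.

## Working session

There is one attempt and no reset: what is moved stays moved. The work goes in short steps, each a Python script; the robot and the scene stay as the last script left them, time stands still between calls to the robot, and variables do not carry over. Pictures are saved under pics/ and viewed, at most 10 in all, crops included, and the job is handed in when it is done.

```bash
mkdir -p pics; ls; python3 - <<'E'
from cell import bot, viewer
import cv2,numpy as np
for n in("scene","top"):
    im,d=viewer.get_image(n); m=viewer.camera_model(n)
    np.savez(f"{n}0.npz",im=im,d=d,**m)
    print(n,m)
    cv2.imwrite(f"pics/{n}0.png",im[:,:,::-1])
E
```

```text
pics
scene {'camera_matrix': array([[407.7906809 ,   0.        , 277.3761873 ],
       [  0.        , 407.7906809 , 213.83777227],
       [  0.        ,   0.        ,   1.        ]]), 'position': array([ -33.90050635, -687.87345054,  853.20404913]), 'orientation': array([[ 0.80063679, -0.39342442,  0.45188267],
       [-0.5990784 , -0.53732551,  0.59362141],
       [ 0.00926293, -0.74598829, -0.66589464]])}
top {'camera_matrix': array([[508.68068727,   0.        , 275.11335969],
       [  0.        , 508.68068727, 205.34955798],
       [  0.        ,   0.        ,   1.        ]]), 'position': array([ 320.12972523,   -8.52856372, 1274.19608047]), 'orientation': array([[-2.57904751e-03, -9.85448402e-01,  1.69955273e-01],
       [-9.99996673e-01,  2.54898820e-03, -3.95060285e-04],
       [-4.39024576e-05, -1.69955726e-01, -9.85451698e-01]])}
```

View pics/top0.png

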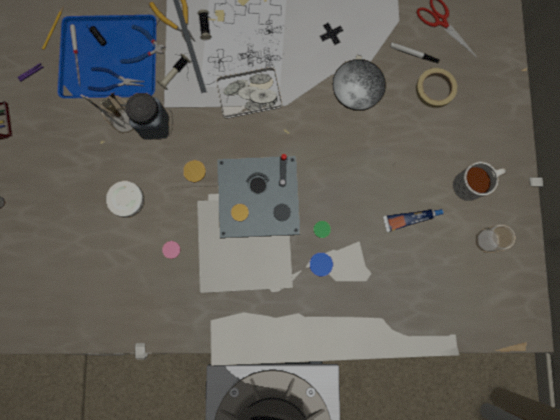

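View pics/scene0.png

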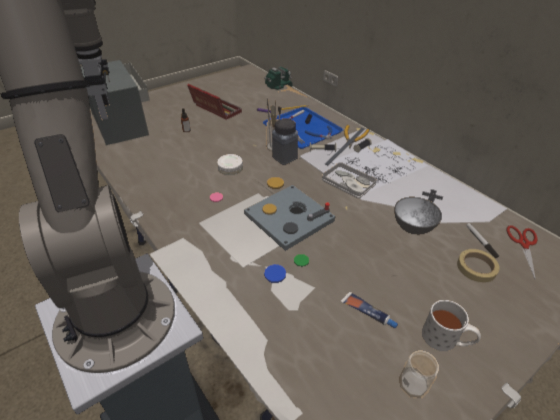

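Top view: two yellow discs, one on the plate at (240,212) and one on the table at (194,171). The one on the plate, near and left of the middle, fits the description and looks smaller. The steel disc is at (282,212), the nest at (258,185), the knob at (284,157), the pivot at (283,183), the pot at (125,198) and the tube at (413,219). I'll measure these and check them in one enlarged crop.

```bash
cat > h.py <<'E'
import numpy as np,cv2
def load(n,k="0"): return dict(np.load(f"{n}{k}.npz"))
def ray(m,uv,z):
    K,R,p=m["camera_matrix"],m["orientation"],m["position"]
    uv=np.atleast_2d(np.asarray(uv,float)); d=np.c_[uv,np.ones(len(uv))]@np.linalg.inv(K).T@R.T
    return p+d*((z-p[2])/d[:,2])[:,None]
def proj(m,P):
    c=(np.atleast_2d(P)-m["position"])@m["orientation"]; c=c@m["camera_matrix"].T
    return c[:,:2]/c[:,2:]
def cloud(m):
    v,u=np.mgrid[:420,:560]; d=m["d"]; K=m["camera_matrix"]
    c=np.stack([(u-K[0,2])/K[0,0]*d,(v-K[1,2])/K[1,1]*d,d],-1)
    return c@m["orientation"].T+m["position"]
def ortho(m,z,c,half,s):  # world-aligned: up=+x, left=+y ; s px per mm
    w=np.array([[c[0]+half,c[1]+half],[c[0]+half,c[1]-half],[c[0]-half,c[1]-half],[c[0]-half,c[1]+half]])
    src=proj(m,np.c_[w,np.full(4,z)]).astype(np.float32)
    n=int(2*half*s); H=cv2.getPerspectiveTransform(src,np.float32([[0,0],[n,0],[n,n],[0,n]]))
    return cv2.warpPerspective(m["im"],H,(n,n),flags=cv2.INTER_CUBIC)
E
python3 - <<'E'
from h import *
t=load("top"); P=cloud(t); hsv=cv2.cvtColor(t["im"],cv2.COLOR_RGB2HSV)
print("z table",np.median(P[330:345,100:200,2]),"plate",np.median(P[222:230,255:265,2]))
sub=np.zeros((420,560),bool); sub[140:250,205:310]=1
mk=(sub&(P[...,2]>15)&(P[...,2]<45)).astype(np.uint8)
c=max(cv2.findContours(mk,0,cv2.CHAIN_APPROX_NONE)[0],key=cv2.contourArea)
w=ray(t,c[:,0],24)[:,:2].astype(np.float32); print("rect",cv2.minAreaRect(w))
def blob(m,lo,hi,box,z):
    hs=cv2.cvtColor(m["im"],cv2.COLOR_RGB2HSV); k=cv2.inRange(hs,lo,hi); b=np.zeros_like(k);u0,v0,u1,v1=box;b[v0:v1,u0:u1]=1
    v,u=np.nonzero(k*b); c=ray(m,np.c_[u,v],z); a=len(u)*((m["d"][v,u].mean()/m["camera_matrix"][0,0])**2)
    return c.mean(0)[:2].round(1),len(u),"diam",round(2*np.sqrt(a/np.pi),1)
Y=((12,110,70),(32,255,255))
print("brass",blob(t,*Y,(225,198,255,226),32),"other",blob(t,*Y,(180,158,210,185),8))
print("red",blob(t,(0,120,60),(8,255,255),(275,148,295,168),57),blob(t,(170,120,60),(180,255,255),(275,148,295,168),57))
s=load("scene"); print("red s",blob(s,(0,120,60),(8,255,255),(318,198,335,215),50),"brass s",blob(s,*Y,(258,200,280,216),32))
for n,(u,v),z in [("nest",(258,185),14),("steel",(282,212),32),("pivot",(283,183),35),("pot",(125,198),32),("tube",(413,219),28)]:print(n,ray(t,(u,v),z)[0,:2].round(1),P[v,u].round(1))
o=ortho(t,24,(490,25),140,2.1); cv2.imwrite("pics/o.png",o[:,:,::-1])
E
```

```text
z table 0.9628313079042528 plate 22.934771546501906
rect ((559.487060546875, 33.269439697265625), (201.5357208251953, 199.84799194335938), 2.371730089187622)
brass (array([517.9,  79.3]), 219, 'diam', np.float64(41.1)) other (array([628.8, 198. ]), 374, 'diam', np.float64(55.7))
red (array([652.6, -29.9]), 27, 'diam', np.float64(14.5)) (array([648.6, -23.8]), 1, 'diam', np.float64(2.8))
red s (array([654.6, -29.2]), 25, 'diam', np.float64(17.1)) brass s (array([517.6,  79.1]), 103, 'diam', np.float64(35.1))
nest [589.9  34.2] [590.4  34.2  11.4]
steel [517.6 -26. ] [517.4 -26.   33.2]
pivot [590.3 -28.8] [589.8 -28.8  37.1]
pot [553.9 363.8] [553.8 363.8  32. ]
tube [ 499.9 -350.1] [ 501.5 -353.2   16.9]
```

View pics/o.png

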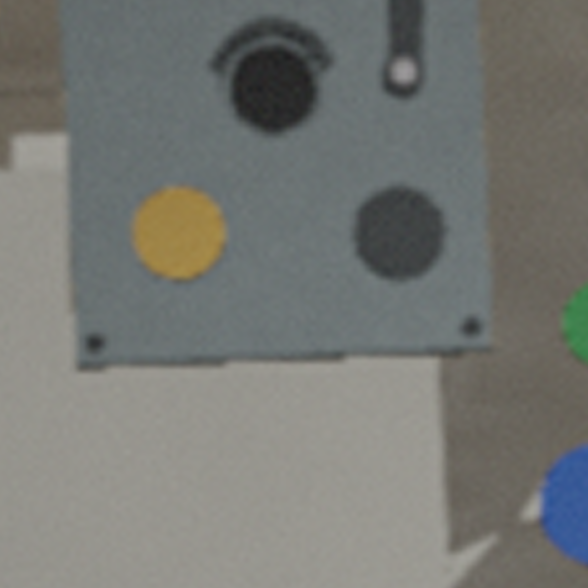

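The crop settles it: the yellow disc on the plate measures about 41 mm, against 56 mm for the one on the table, so it is the brass_blank. It lies at (518,79). The fixture is centred at (559.5,33.3) with yaw 2.4°, the nest is at (589.5,34.5) and the keeper is at about 1.65 rad. I'll push in two legs with the fingertips 20 mm apart as a cradle. The first leg brings the disc onto the nest's near-side axis. Then I'll look again.

```bash
cat >> h.py <<'E'
from cell import bot, viewer
YAW=np.deg2rad(2.37); C=np.array([559.5,33.3]); FR=np.array([[np.cos(YAW),-np.sin(YAW)],[np.sin(YAW),np.cos(YAW)]])
fx=lambda p:C+FR@np.asarray(p,float)
def down(d,pos):  # tool z down, finger line perpendicular to d; the half turn with the smaller wrist travel
    best=None
    for s in(1,-1):
        x=np.r_[np.asarray(d)*s,0]; z=np.array([0,0,-1.]); R=np.c_[x,np.cross(z,x),z]; q=bot.inverse_kinematics(pos,R)
        if q is not None:
            k=np.abs(np.array(q)-bot.sense()["q"]).max()
            if best is None or k<best[0]: best=(k,R)
    return best[1]
def snap(k):
    out=[]
    for n in("top","scene"):
        im,d=viewer.get_image(n); m=dict(im=im,d=d,**viewer.camera_model(n)); np.savez(f"{n}{k}.npz",**m); out.append(m)
    return out
def yellow(m,c,z,r=45):
    k=cv2.inRange(cv2.cvtColor(m["im"],cv2.COLOR_RGB2HSV),(12,110,70),(32,255,255)); v,u=np.nonzero(k); w=ray(m,np.c_[u,v],z)[:,:2]
    w=w[np.hypot(*(w-c).T)<r]; return w.mean(0).round(1) if len(w) else None,len(w)
E
python3 - <<'E'
from h import *
b=np.array([517.9,79.2]); t=fx((-25,0)); d=(t-b)/np.linalg.norm(t-b); D=27.6; print(t,d)
s=b-(D+12)*d; bot.gripper_to(20)
R=down(d,[*s,120]); bot.movep([*s,120],R); print(bot.sense()["position"],bot.sense()["clock"])
bot.movel([*s,26.5],max_speed=120,contact_N=10)
print(bot.sense()["position"],bot.sense()["gripper_width"])
e=t-D*d; print(bot.movel([*e,26.5],max_speed=45,contact_N=15))
print(bot.sense()["position"])
f=e-25*d; bot.movel([*f,27.5]); bot.movel([*f,110])
g=fx((-110,0)); bot.movep([*g,120],down(FR[:,0],[*g,120]))
T,S=snap("1"); print(yellow(T,t,32),yellow(S,t,32),bot.sense()["clock"])
cv2.imwrite("pics/o1.png",ortho(T,24,(560,33),125,2.2)[:,:,::-1])
E
```

```text
[534.52138452  32.26618729] [ 0.33382916 -0.94263359]
[504.76149875 117.77612209 120.03099877] 3.3583
[505.11109757 116.62938861  27.03252065] 19.888462201987295
False
[525.20100422  58.60224963  26.49860105]
(None, 0) (array([521.6,  67.8]), 28) 8.0833
```

View pics/o1.png

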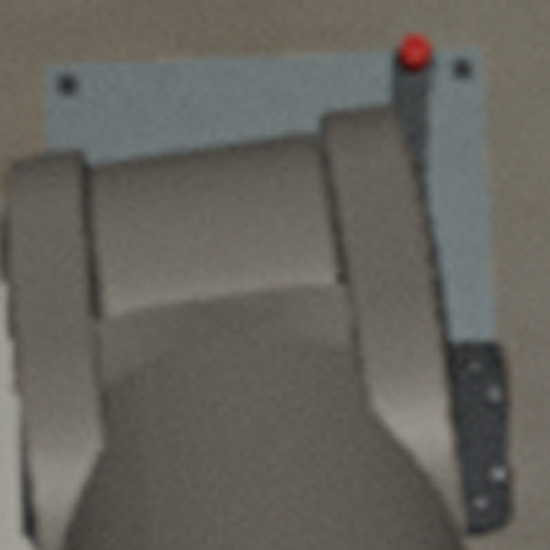

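The arm fills this view; only the knob (412,50) and the keeper can be seen. I'll move it aside and look again.

```bash
python3 - <<'E'
from h import *
g=np.array([420,300.]); bot.movep([*g,150],down(FR[:,0],[*g,150]))
T,S=snap("2"); t=fx((-25,0)); print(yellow(T,t,32,60),yellow(S,t,32,60),bot.sense()["clock"])
cv2.imwrite("pics/o2.png",ortho(T,24,(560,33),125,2.2)[:,:,::-1])
E
```

```text
(array([519.1,  75.3]), 170) (array([518.3,  74.7]), 78) 9.25
```

View pics/o2.png

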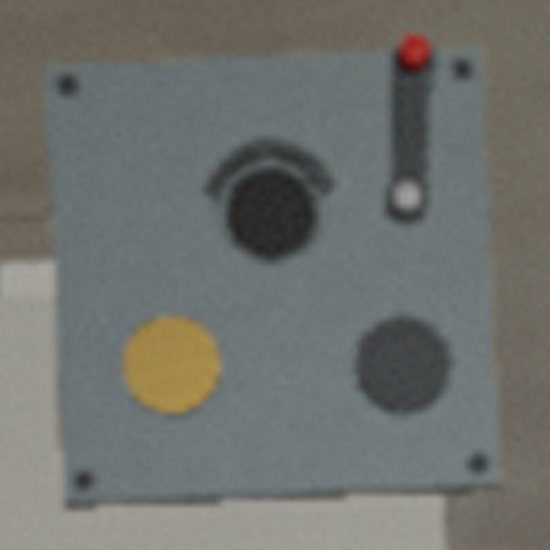

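The disc, at (172,365), moved only about 4 mm and now lies at (519,75). The tips must have ridden over it, so part-open fingers probably end higher than the TCP. This time I'll feel for the plate first, then push just above it.

```bash
cat >> h.py <<'E'
def push(b,t,opening=20,D=27.6,back=14,rise=1.5,over=0,contact=20,speed=45):
    d=(t-b)/np.linalg.norm(t-b); s=b-(D+back)*d
    bot.gripper_to(opening); bot.movep([*s,90],down(d,[*s,90])); bot.movel([*s,40],max_speed=120)
    c=bot.movel([*s,17],max_speed=25,contact_N=4); z=bot.sense()["position"][2]; print("touch",c,z.round(2))
    if not c: return
    zz=z+rise; bot.movel([*s,zz],max_speed=20)
    e=t-(D-over)*d; print("stopped early",bot.movel([*e,zz],max_speed=speed,contact_N=contact),bot.sense()["position"].round(1),e.round(1),bot.sense()["ft_force"].round(1))
    f=bot.sense()["position"][:2]-15*d; bot.movel([*f,zz]); bot.movel([*f,90])
def look(k,c,z=32):
    bot.movep([420,300,150],down(FR[:,0],[420,300,150])); T,S=snap(k); print(yellow(T,c,z,60),yellow(S,c,z,60),bot.sense()["clock"]); return T
E
python3 - <<'E'
from h import *
t=fx((-25,0)); push(np.array([518.9,75.2]),t); look("3",t)
E
```

```text
touch False 17.12
(array([519.4,  75.4]), 169) (array([518.3,  74.7]), 78) 13.0167
```

```bash
sed -i 's/bot.movel(\[\*s,40\],max_speed=120)/bot.movel([*s,30],max_speed=120)/; s/\[\*s,17\],max_speed=25/[*s,4],max_speed=25/; s/if not c: return/if not c: bot.movel([*s,90]); return/' h.py
python3 - <<'E'
from h import *
t=fx((-25,0)); push(np.array([519.2,75.3]),t); T=look("4",t)
cv2.imwrite("pics/o4.png",ortho(T,24,(560,33),125,2.2)[:,:,::-1])
E
```

```text
touch False 4.13
(array([519.3,  75.3]), 170) (array([518.3,  74.8]), 76) 17.6167
```

View pics/o4.png

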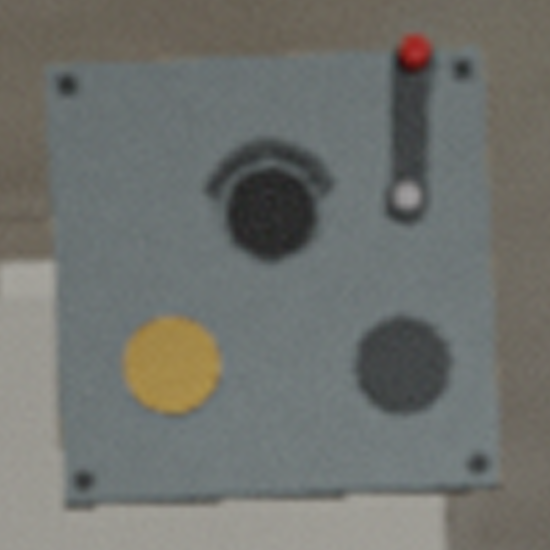

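The disc, at (172,365), hasn't moved, and no touch was registered down to TCP z = 4. That doesn't fit the plate's height, so I'll look at the tips directly.

```bash
python3 - <<'E'
from h import *
s=np.array([505.5,114.]); d=np.array([.333,-.943]); bot.movep([*s,70],down(d,[*s,70]))
def pr(): x=bot.sense(); print(x["position"].round(1),x["ft_force"].round(1),x["gripper_width"],x["clock"])
pr(); bot.movel([*s,30],max_speed=150); pr(); ims=[viewer.get_image("scene")]
bot.movel([*s,18],max_speed=60); pr(); ims.append(viewer.get_image("scene"))
m=viewer.camera_model("scene"); u,v=proj(m,[*s,30])[0].astype(int); print(u,v)
cv2.imwrite("pics/f.png",np.hstack([cv2.resize(i[0][v-70:v+50,u-65:u+65],None,fx=3,fy=3,interpolation=2) for i in ims])[:,:,::-1])
bot.movel([*s,50],max_speed=150)
E
```

```text
[505.5 114.7  70.1] [-0.4  0.1  0.3] 19.924174433910185 18.5
[505.4 114.7  30.3] [0.6 0.3 0.3] 19.7920555897163 18.9167
[505.3 113.9  17.8] [-0.2  0.   0. ] 20.09387403135952 19.3167
259 204
```

View pics/f.png

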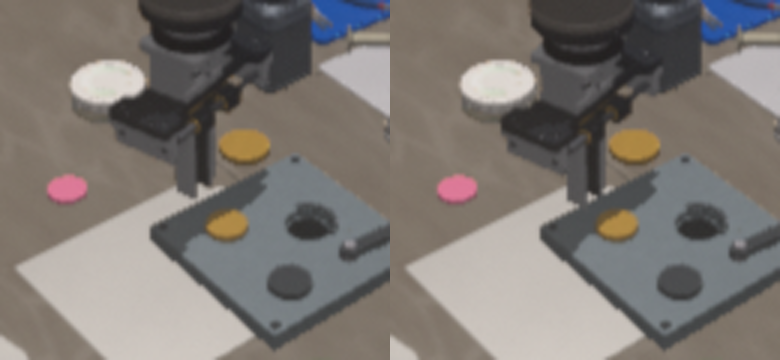

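The crop shows the tips beside the plate's left edge, at (200,190) in the left half, although the reported TCP should be over the plate. I'll measure that offset from depth and check the tool orientation.

```bash
python3 - <<'E'
from h import *
x=bot.sense(); print(x["position"].round(1),x["tool_rot"].round(3).tolist(),x["q"].round(1),x["clock"])
im,d=viewer.get_image("scene"); m=dict(im=im,d=d,**viewer.camera_model("scene")); np.savez("scene5.npz",**m)
P=cloud(m); p=x["position"]; k=(np.hypot(P[...,0]-p[0],P[...,1]-p[1])<70)&(P[...,2]>38)&(P[...,2]<135)&(d>0)
for z in range(35,135,10):
    q=P[k&(abs(P[...,2]-z)<5)]
    if len(q): print(z,len(q),((q[:,:2]-p[:2])).mean(0).round(1),(q[:,:2]-p[:2]).min(0).round(1),(q[:,:2]-p[:2]).max(0).round(1))
E
```

```text
[506.  114.3  50.6] [[-0.333, 0.943, 0.001], [0.943, 0.333, 0.001], [0.0, 0.002, -1.0]] [-39.5  20.2  23.7 119.6 -12.   42.3  11.2] 19.7333
35 1 [  8.  -45.1] [  8.  -45.1] [  8.  -45.1]
75 1 [10.3  9.8] [10.3  9.8] [10.3  9.8]
85 18 [ 6.2 -2.5] [-13.5 -14.1] [21.4  9.3]
95 32 [-3.1 -4.7] [-23.7 -14.2] [23.1  8.4]
105 36 [-4.7 -5. ] [-23.4 -16.5] [20.9  7. ]
115 35 [-3.3 -4.8] [-24.1 -17.5] [20.5  9.9]
125 45 [-2.6 -4.1] [-24.7 -18.4] [21.2 13.2]
```

The discrepancy is in height. Finger xy is right, but the real tips sit about 28 mm above the reported TCP. The disc never moved: it is still at (180,233) and (172,365) in the crops, which is y≈79, and my 60 mm search radius had clipped it. The touch probe has to go lower, to about z = -4.

```bash
sed -i 's/\[\*s,30\],max_speed=120/[*s,8],max_speed=150/; s/\[\*s,4\],max_speed=25/[*s,-16],max_speed=25/; s/bot.movep(\[\*s,90\],down(d,\[\*s,90\]))/bot.movep([*s,60],down(d,[*s,60]))/; s/bot.movel(\[\*f,90\])/bot.movel([*f,50])/; s/,c,z,60)/,c,z,80)/g' h.py
python3 - <<'E'
from h import *
t=fx((-25,0)); push(np.array([518,79.2]),t,back=10); T=look("6",t)
cv2.imwrite("pics/o6.png",ortho(T,24,(560,33),125,2.2)[:,:,::-1])
E
```

```text
touch True -4.44
stopped early False [525.3  58.5  -2.9] [525.4  58.3] [ 0.5 -0.2  0.2]
(array([533.3,  30.9]), 220) (array([533.4,  30.7]), 109) 24.9583
```

View pics/o6.png

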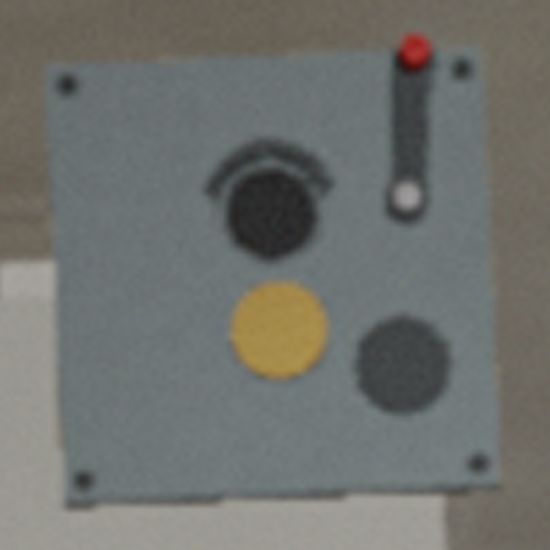

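The first leg worked: the disc is at (280,330), which is (533.3,30.9), lined up below the nest at (271,214). The touch at -4.44 gives the real tip height. Second leg: push along the axis into the nest.

```bash
python3 - <<'E'
from h import *
b=np.array([533.3,30.9]); t=fx((30,0)); d=(t-b)/np.linalg.norm(t-b); D=27.6; s=b-(D+8)*d
bot.movep([*s,40],down(d,[*s,40])); bot.movel([*s,-2.9],max_speed=120)
e=t-(D-1.2)*d; print(bot.movel([*e,-2.9],max_speed=40,contact_N=15),bot.sense()["position"].round(1),e.round(1))
bot.dwell(.2); f=e-12*d; bot.movel([*f,-2]); bot.movel([*f,45])
T=look("7",t,22); print(t)
P=cloud(T); u,v=proj(T,[*t,22])[0].astype(int); print("z",np.median(P[v-4:v+5,u-4:u+5,2]))
cv2.imwrite("pics/o7.png",ortho(T,24,(560,33),125,2.2)[:,:,::-1])
E
```

```text
False [563.   32.8  -2.9] [563.1  32.8]
(array([588.2,  34. ]), 217) (array([590.9,  36.8]), 94) 30.6333
[589.47433858  34.54057526]
z 21.282009571692015
```

View pics/o7.png

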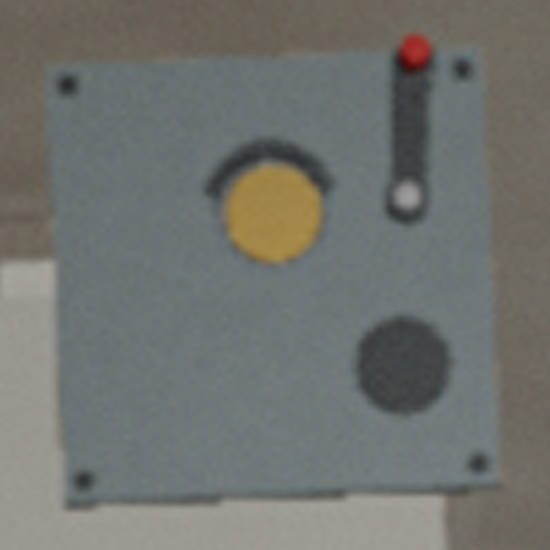

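The disc is at (273,213), in the nest, with its top about 1.6 mm below the plate. I'll check that it lies level from the stored depth before moving on.

```bash
python3 - <<'E'
from h import *
for n,k in (("top","7"),("top","6")):
    m=load(n,k); P=cloud(m); c=np.array([588.4,34.2]) if k=="7" else np.array([533.3,30.9])
    q=P[np.hypot(P[...,0]-c[0],P[...,1]-c[1])<17]; A=np.c_[q[:,:2]-c,np.ones(len(q))]; r=np.linalg.lstsq(A,q[:,2],rcond=None); print(k,r[0].round(4),np.sqrt(r[1]/len(q)))
    w=P[(abs(P[...,0]-590)<60)&(abs(P[...,1]-95)<22)]; print(np.median(w[:,2]))
E
```

```text
7 [-2.12000e-02 -1.57000e-02  2.12921e+01] [2.28022875]
23.669702105226634
6 [-5.87000e-02  1.69000e-02  3.16575e+01] [2.67589227]
23.553114660466235
```

The disc is seated: 2.3 mm below the plate (2 expected), and level within the depth noise. Now the keeper.

```bash
python3 - <<'E'
from h import *
n=np.array([-np.cos(.8),np.sin(.8)]); nw=FR@n; z=15.6
K=lambda a,g=15.5: fx(np.array([30,-62])+62*np.array([np.sin(a),np.cos(a)])-g*n)
s=K(1.65,28); bot.gripper_to(0)
bot.movep([*s,75],down(nw,[*s,75])); print(bot.sense()["clock"])
bot.movel([*s,z],max_speed=150,contact_N=8)
for a in (1.6,1.3,1.0,.7,.4,.15,-.06):
    p=K(a); c=bot.movel([*p,z],max_speed=45,contact_N=15)
    if c: print("contact at",a,bot.sense()["position"].round(1),p.round(1)); break
x=bot.sense(); print(x["position"].round(1),x["ft_force"].round(1),x["clock"])
f=x["position"][:2]-15*nw; bot.movel([*f,z]); bot.movel([*f,75])
T=look("8",fx((30,0)),22)
cv2.imwrite("pics/o8.png",ortho(T,24,(560,33),125,2.2)[:,:,::-1])
E
```

```text
32.7333
contact at -0.06 [600.7  22.5  16.1] [597.   23.6]
[600.7  22.5  16.1] [ 3.3 -3.9  0.1] 36.7917
(array([585.1,  36.7]), 138) (array([580.8,  37.8]), 41) 39.025
```

View pics/o8.png

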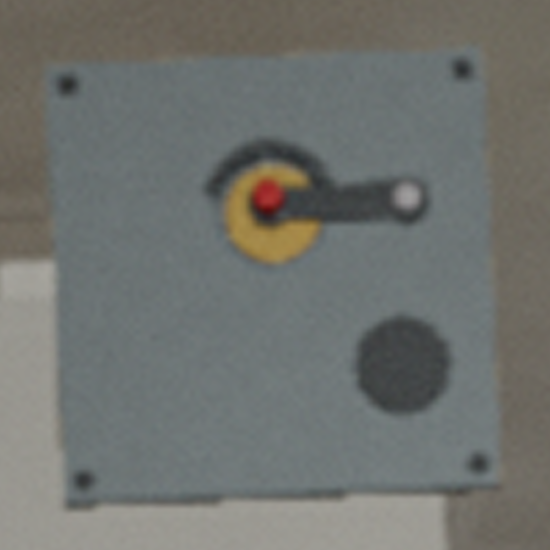

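```bash
python3 - <<'E'
from h import *
pv=fx((30,-62))
for n in("top","scene"):
    m=load(n,"8"); k=cv2.inRange(cv2.cvtColor(m["im"],cv2.COLOR_RGB2HSV),(0,120,60),(8,255,255)); v,u=np.nonzero(k); w=ray(m,np.c_[u,v],55)[:,:2]; w=w[np.hypot(*(w-fx((30,0))).T)<45]
    r=FR.T@(w.mean(0)-pv); print(n,len(w),w.mean(0).round(1),r.round(1),np.arctan2(r[0],r[1]).round(3))
E
```

```text
top 21 [588.6  35.5] [-0.8 63. ] -0.013
scene 23 [585.8  31.1] [-3.9 58.7] -0.066
```

The keeper is at its stop (angle ≈ 0), the disc is seated under it, the steel disc hasn't moved and the arm is clear.

```bash
python3 -c "
from cell import bot
print(bot.finish_job())"
```

```text
the job is handed in; nothing more can be done
None
```

I handed the job in at about 39 s: the brass disc is seated flat in the nest, the keeper measures about 0 rad (at its stop) over it, and the arm is clear; the steel disc is unmoved in the last picture, and I didn't re-measure the pot and tube, which the arm stayed clear of; no verdict came back.

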